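# Load the colour-coded reagent rack of a wine analyser

### The arm

A 7-joint arm with a two-finger parallel gripper is mounted at the origin on the work surface. World frame = base frame: x ahead of the robot, y to its left, z up, the work surface at z = 0. Lengths are in m, angles in rad, forces in N, time in s.
With the tool pointing down it reaches from about 0.4 to 0.85 m from the base axis. Payload 4.5 kg.
Tool frame: the origin (TCP) lies midway between the tips of the shut fingers; the grasp point (between the pads) lies r.grip_point_offset behind it (r.grip_point_offset is the distance from the TCP to the grasp point, in m); z points along the fingers, y is the line along which they close (so a half turn about z gives the same grasp; the last joint's range is limited). The gripper opens to 88 mm and grips with 3 to 60 N. Pads are 18 mm wide; open, the fingers measure 123 mm over their backs; the gripper's body (75 mm by 187 mm) begins 45 mm behind the grasp point.
Start: joints at [-1.146, 0.689, -0.195, 1.565, 0.157, 0.902, -0.215], TCP at [0.238, 0.578, 0.239] pointing down, gripper open.
Joint ranges: [-3.01, 3.01], [-0.46, 2.08], [-1.47, 1.51], [0.13, 2.56], [-1, 4.14], [0.04, 2.09], [-2.66, 2.66]. Speed limits (rad/s): [2.57, 2.57, 3.14, 3.14, 3.14, 3.14, 3.14].

### API

Orientations are given as a unit quaternion [x, y, z, w].
In Python, from plant import r gives the robot as it stands.
- The arm moves only by the shell command python3 -m jog 'ROWS' [FORCE]. ROWS is JSON, a list of rows, each an object of numbers: "wx", "wy", "wz": the turn, a rotation vector about the world's x, y, z as a fraction of full scale; "dx", "dy", "dz": the shift along the world's x, y, z as a fraction of full scale; "hand": the closure, from 0 (fully open) to 1 (shut). In form: [{"wx": .., "wy": .., "wz": .., "dx": .., "dy": .., "dz": .., "hand": ..}, ...]. A call has 1 to 5 rows; each row shifts and turns the commanded pose from where the row before left it; what a row does not reach is not made up. Full scale, the value 1, is 0.25 m for a shift and 2 rad for a turn. A row lasts 1/12 s, in which the tool goes at most 41.7 mm and 7.16 degrees, less where a joint would pass 70% of its speed; a pose out of reach is approached as far as the arm can. A call with a number of a shift or a turn outside -1 to 1 is refused whole. A call with a gripper value outside its range is refused whole. The fingers move at their own pace and stop on an object; FORCE is the grip in N (left out, the last holds). Time passes only in rows, so rows that do not move let the fingers close. It gives the time, the measured TCP pose, the force, the opening and the grip force at its end, in the units of the state.
- r.get_state(): the state, without advancing time (a new reading comes with each control period).
- r.snapshot(name): name is "scene" or "side" or "wrist"; returns the picture (400x640x3 uint8, red, green, blue); there is no depth.
- r.camera_info(name): a dict with "mtx" (3x3 intrinsics, pixels), "R" (3x3) and "t" (3): a world point X has camera coordinates R X + t. Camera axes: x right, y down, z forward; pixel columns grow to the right and rows downward; lengths in m; the calibration is good to about 2 mm. A picture is of the moment at which its call begins: read the wrist's pose just before it. camera_info takes no time and is no camera call; for the wrist camera it gives the pose at the moment of the call.
- r.finish_job(): hands the job in; it is judged then, once.
Trained networks look in the newest picture that a camera, given by its name, has taken for a name from the list of things; names that differ only in an ending like _2 or _b are one class to them, and where a whole thing is asked for, a point or a joint stands for the part that bears it (a point fixed in the world has none). Each returns a list of dicts, best first, with "p" (0 to 1); they miss things now and then, are a little off and sometimes report something else, mostly with a low value. They report only what shows in the picture. A call takes as long as a camera call.
- r.search_frame(camera, query): "bbox" ([left, top, right, bottom] in pixels, round what is visible of it).
- r.masks_of(camera, query): "region" (400x640 bool, what is visible of it) and "bbox" ([left, top, right, bottom] in pixels, round what is visible of it).
The state is a dict: "clock": time; "q": joint angles; "qd": joint speeds; "joint_torque": joint torques, N m; "tool_pos": TCP position; "eef_rot": TCP orientation; "contact_force": force on the tool from outside, world axes, zero at the start; "moment": the same for the moment, N m; "opening": opening from 0.0 (shut) to 1.0 (fully open); "finger_force": force on a finger pad.
Only numpy, scipy, OpenCV 4.12 (cv2) and the standard library are available. Lean on these libraries where they do the work, as an engineer would, in place of code of your own. Each camera call takes 0.05 s, during which the arm holds its last target. There are 200 camera calls.

### The job

Load the wine analyser's reagent rack for the next run: take the four fresh reagent bottles, with red, yellow, green and blue caps, out of the steel tray and stand each one upright, fully down, in the well of the block that has its cap's colour. Set them in one after another without dropping them or knocking any bottle over. Leave the expired, black-capped bottle where it stands in the tray and the white-capped diluent where it stands in the rack.

Things in the scene. Friction and masses are not known exactly. Their poses are not given: they have to be found in the camera images.
- red_bottle: White plastic reagent bottle with a red screw cap: body 42 mm across with straight sides to 58 mm above its base (red band over a paper label), sloping shoulder, cap 29 mm across, 88 mm tall in all, 60 to 120 g. Fresh; starts standing in the steel tray (walls 22 mm tall), neighbours 65 mm or more away between centres. Origin: centre of its base; z up its axis.
- yellow_bottle: White plastic reagent bottle with a yellow screw cap: body 42 mm across with straight sides to 58 mm above its base (yellow band over a paper label), sloping shoulder, cap 29 mm across, 88 mm tall in all, 60 to 120 g. Fresh; starts standing in the steel tray (walls 22 mm tall), neighbours 65 mm or more away between centres. Origin: centre of its base; z up its axis.
- green_bottle: White plastic reagent bottle with a green screw cap: body 42 mm across with straight sides to 58 mm above its base (green band over a paper label), sloping shoulder, cap 29 mm across, 88 mm tall in all, 60 to 120 g. Fresh; starts standing in the steel tray (walls 22 mm tall), neighbours 65 mm or more away between centres. Origin: centre of its base; z up its axis.
- blue_bottle: White plastic reagent bottle with a blue screw cap: body 42 mm across with straight sides to 58 mm above its base (blue band over a paper label), sloping shoulder, cap 29 mm across, 88 mm tall in all, 60 to 120 g. Fresh; starts standing in the steel tray (walls 22 mm tall), neighbours 65 mm or more away between centres. Origin: centre of its base; z up its axis.
- expired_bottle: White plastic reagent bottle with a black screw cap: body 42 mm across with straight sides to 58 mm above its base (black band over a paper label), sloping shoulder, cap 29 mm across, 88 mm tall in all, 60 to 120 g. Expired; stands in the steel tray among the fresh ones and stays there. (A small amber vial in the tray is no part of the job.) Origin: centre of its base; z up its axis.
- diluent_bottle: White plastic reagent bottle with a white screw cap: body 42 mm across with straight sides to 58 mm above its base (grey band over a paper label), sloping shoulder, cap 29 mm across, 88 mm tall in all, 60 to 120 g. Diluent; already stands in a grey block of the rack and stays there. Origin: centre of its base; z up its axis.
- red_well: Red plastic well block in the reagent rack, 76 mm square, 26 mm tall, fixed, with one round well 58 mm across, open at the top. Origin: centre of the block's underside, on the well's axis; the well's floor is 8 mm and its rim 26 mm above it; z up, x and y along the block's sides. Six blocks in two rows of three, 80 mm apart in a row, 84 mm from row to row, in any order.
- yellow_well: Yellow plastic well block in the reagent rack, 76 mm square, 26 mm tall, fixed, with one round well 58 mm across, open at the top. Origin: centre of the block's underside, on the well's axis; the well's floor is 8 mm and its rim 26 mm above it; z up, x and y along the block's sides. Six blocks in two rows of three, 80 mm apart in a row, 84 mm from row to row, in any order.
- green_well: Green plastic well block in the reagent rack, 76 mm square, 26 mm tall, fixed, with one round well 58 mm across, open at the top. Origin: centre of the block's underside, on the well's axis; the well's floor is 8 mm and its rim 26 mm above it; z up, x and y along the block's sides. Six blocks in two rows of three, 80 mm apart in a row, 84 mm from row to row, in any order.
- blue_well: Blue plastic well block in the reagent rack, 76 mm square, 26 mm tall, fixed, with one round well 58 mm across, open at the top. Origin: centre of the block's underside, on the well's axis; the well's floor is 8 mm and its rim 26 mm above it; z up, x and y along the block's sides. Six blocks in two rows of three, 80 mm apart in a row, 84 mm from row to row, in any order.

How it is judged:
At the end, for the whole second after the job is handed in: Each coloured bottle stands released and at rest in the well of its colour: within 12 mm of its centre, base within 4 mm of its floor, upright within 0.1 rad. The black-capped bottle is upright within 30 mm, the white-capped within 20 mm, of where it began (horizontal distance between red_bottle and red_well below 0.012 m and z of red_bottle in the frame of red_well between 0.004 and 0.012 m and angle between each of red_bottle, yellow_bottle, green_bottle, blue_bottle, expired_bottle, diluent_bottle's own z axis and vertical below 0.1 rad and linear speed of each of red_bottle, yellow_bottle, green_bottle, blue_bottle, expired_bottle, diluent_bottle below 0.02 m/s and horizontal distance between yellow_bottle and yellow_well below 0.012 m and z of yellow_bottle in the frame of yellow_well between 0.004 and 0.012 m and horizontal distance between green_bottle and green_well below 0.012 m and z of green_bottle in the frame of green_well between 0.004 and 0.012 m and horizontal distance between blue_bottle and blue_well below 0.012 m and z of blue_bottle in the frame of blue_well between 0.004 and 0.012 m and distance of expired_bottle from where it was at the start of the episode below 0.03 m and distance of diluent_bottle from where it was at the start of the episode below 0.02 m); the robot touches nothing.
It fails at once if a bottle is knocked over or laid down (tilted more than 0.6 rad) (angle between any of red_bottle, yellow_bottle, green_bottle, blue_bottle, expired_bottle, diluent_bottle's own z axis and vertical above 0.6 rad).
It fails at once if a bottle is dropped or slammed into its well (faster than 0.6 m/s within 40 mm above the floor of the well) ((horizontal distance between red_bottle and red_well below 0.03 m and z of red_bottle in the frame of red_well below 0.048 m and linear speed of red_bottle above 0.6 m/s) or (horizontal distance between yellow_bottle and yellow_well below 0.03 m and z of yellow_bottle in the frame of yellow_well below 0.048 m and linear speed of yellow_bottle above 0.6 m/s) or (horizontal distance between green_bottle and green_well below 0.03 m and z of green_bottle in the frame of green_well below 0.048 m and linear speed of green_bottle above 0.6 m/s) or (horizontal distance between blue_bottle and blue_well below 0.03 m and z of blue_bottle in the frame of blue_well below 0.048 m and linear speed of blue_bottle above 0.6 m/s)).
It fails at once if the expired bottle is carried off or pushed more than 30 mm (distance of expired_bottle from where it was at the start of the episode above 0.03 m).
It fails at once if the diluent bottle is lifted or taken out of its well (moved more than 20 mm) (distance of diluent_bottle from where it was at the start of the episode above 0.02 m).
It also fails if it takes over 120 s, if anything falls off the work surface, if the arm or the gripper's body presses on something with over 40 N, if the wrist force passes 120 N, or if a joint passes its speed limit or range.

## Working session

There is one attempt and no reset: what is moved stays moved. The work goes in short steps, Python scripts to look and compute and a shell command to move; the robot and the scene stay as the last step left them, time stands still between calls to the robot, and variables do not carry over. Pictures are saved under pics/ and viewed, at most 14 in all, crops included, and the job is handed in when it is done.

```bash
mkdir -p pics; ls
cat > h.py <<'E'
import numpy as np, cv2
from plant import r
def ray(cam,uv,z):
    c=r.camera_info(cam);K,R,t=map(np.array,(c["mtx"],c["R"],c["t"]))
    d=R.T@np.linalg.inv(K)@np.array([uv[0],uv[1],1.]);o=-R.T@t
    return o+d*(z-o[2])/d[2]
def save(cam,n):
    im=np.array(r.snapshot(cam));cv2.imwrite(f"pics/{n}.png",im[:,:,::-1]);return im
E
python3 - <<'E'
from h import *
print(r.get_state(), r.grip_point_offset)
names=[c+k for k in("_bottle","_well") for c in("red","yellow","green","blue")]+["expired_bottle","diluent_bottle"]
for cam in("scene","side"):
    save(cam,cam+"0")
    print(cam,-np.array(r.camera_info(cam)["R"]).T@np.array(r.camera_info(cam)["t"]))
    for n in names:
        for d in r.search_frame(cam,n)[:2]: print(cam,n,round(d["p"],2),np.round(d["bbox"]))
E
```

```text
pics
{'clock': 0.0, 'q': array([-1.14619211,  0.68997166, -0.19450526,  1.56637816,  0.15732385,
        0.90251827, -0.21512518]), 'qd': array([ 8.99071089e-04, -9.20800542e-04,  3.00931082e-05, -7.67203662e-04,
        3.39147824e-04, -1.04589087e-03, -1.38116235e-03]), 'joint_torque': array([ 8.67024446e-04, -5.27557397e+01, -1.26715131e+00, -1.53438538e+01,
       -5.28113788e-02,  6.43694933e-03,  1.73166095e-04]), 'tool_pos': array([0.23789093, 0.57724575, 0.23790844]), 'eef_rot': array([ 1.94125859e-01,  9.80976180e-01, -9.35341453e-04, -1.00348016e-04]), 'contact_force': array([-0.59576063, -0.13994781, -0.54627978]), 'moment': array([ 0.00330365,  0.03960043, -0.01693396]), 'finger_force': 0.0, 'opening': 1.0006194138457494} 0.0187
scene [ 1.01723386 -0.10990823  0.55386605]
scene red_bottle 0.86 [393. 168. 418. 212.]
scene yellow_bottle 0.56 [409. 198. 441. 246.]
scene green_bottle 0.56 [452. 191. 486. 236.]
scene blue_bottle 0.66 [355. 170. 372. 213.]
scene blue_bottle 0.58 [190. 237. 244. 288.]
scene red_well 0.8 [132. 216. 188. 257.]
scene yellow_well 0.68 [138. 246. 195
[... 192 characters left out ...]
pired_bottle 0.85 [433. 162. 461. 205.]
scene diluent_bottle 0.78 [245. 209. 272. 258.]
side [ 0.24301963 -0.58346347  0.51866409]
side red_bottle 0.87 [259. 141. 276. 176.]
side yellow_bottle 0.86 [288. 134. 310. 170.]
side green_bottle 0.77 [278. 117. 292. 154.]
side green_bottle 0.61 [249. 125. 262. 161.]
side blue_bottle 0.96 [261. 154. 284. 198.]
side red_well 0.73 [343. 274. 415. 336.]
side red_well 0.61 [265. 154. 287. 199.]
side yellow_well 0.26 [262. 138. 274. 174.]
side green_well 0.76 [354. 225. 410. 272.]
side blue_well 0.57 [286. 220. 346. 272.]
side blue_well 0.25 [384. 252. 448. 307.]
side expired_bottle 0.79 [247. 127. 263. 159.]
side diluent_bottle 0.72 [343. 191. 364. 232.]
```

View pics/scene0.png

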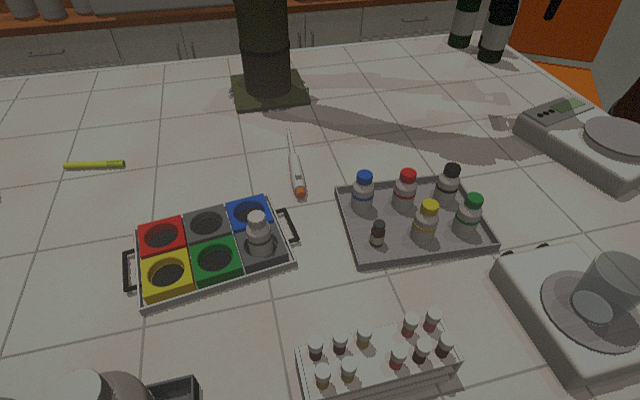

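View pics/side0.png

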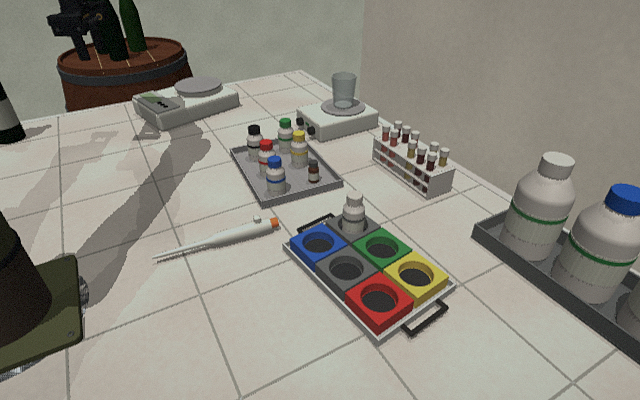

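The scene view shows the caps at blue (364,176), red (407,175), black (452,170), yellow (430,207) and green (474,201). The wells are at red (162,235), yellow (166,272), green (215,257) and blue (250,213), and the diluent bottle stands in the grey well at (258,238). The side view agrees, with caps at blue (274,161), red (266,145), black (254,130), green (285,122) and yellow (299,135).

```bash
cat >> h.py <<'E'
def tri(c1,uv1,c2,uv2):
    Ps=[]
    for c in(c1,c2):
        i=r.camera_info(c);Ps.append(np.array(i["mtx"])@np.c_[np.array(i["R"]),np.array(i["t"])])
    X=cv2.triangulatePoints(Ps[0],Ps[1],np.array(uv1,float).reshape(2,1),np.array(uv2,float).reshape(2,1)).ravel();X=X[:3]/X[3]
    e=[]
    for P,uv in zip(Ps,(uv1,uv2)):
        p=P@np.r_[X,1];e.append(np.linalg.norm(p[:2]/p[2]-uv))
    return X,e
HUE={"red":(174,6),"yellow":(20,34),"green":(45,85),"blue":(100,128)}
def cmask(im,col):
    h=cv2.cvtColor(im,cv2.COLOR_RGB2HSV);a,b=HUE[col];H=h[...,0]
    m=((H>=a)&(H<=b)) if a<b else ((H>=a)|(H<=b))
    return (m&(h[...,1]>110)&(h[...,2]>40)).astype(np.uint8)
def blob(im,col,near,rad):
    m=cmask(im,col);n,l,s,c=cv2.connectedComponentsWithStats(m)
    k=[i for i in range(1,n) if np.hypot(*(c[i]-near))<rad]
    i=max(k,key=lambda i:s[i,4]);return (l==i).astype(np.uint8),c[i],s[i]
E
python3 - <<'E'
from h import *
im={c:cv2.imread(f"pics/{c}0.png")[:,:,::-1].copy() for c in("scene","side")}
cap={"red":((407,175),(266,145)),"yellow":((430,207),(299,135)),"green":((474,201),(285,122)),"blue":((364,176),(274,161))}
wel={"red":((162,235),(379,297)),"yellow":((166,272),(415,271)),"green":((215,257),(381,247)),"blue":((250,213),(318,243))}
for c in cap:
    p=[blob(im[k],c,n,10) for k,n in zip(("scene","side"),cap[c])]
    print("cap",c,[tuple(x[2]) for x in p],*tri("scene",p[0][1],"side",p[1][1]))
for c in wel:
    q=[]
    for k,n in zip(("scene","side"),wel[c]):
        m,ce,s=blob(im[k],c,n,25)
        cs,h=cv2.findContours(m,cv2.RETR_CCOMP,cv2.CHAIN_APPROX_NONE)
        hs=[x for x,y in zip(cs,h[0]) if y[3]>=0 and len(x)>20]
        if not hs: print("nohole",c,k,s); q.append(n); continue
        (x,y),(w,hh),a=cv2.fitEllipse(max(hs,key=len)); q.append((x,y)); print(c,k,round(x,1),round(y,1),round(w,1),round(hh,1))
    print("well",c,*tri("scene",q[0],"side",q[1]))
print("black",*tri("scene",(452,170),"side",(254,130)),"dil",*tri("scene",(256,217),"side",(354,201)))
E
```

```text
cap red [(np.int32(400), np.int32(168), np.int32(17), np.int32(16), np.int32(210)), (np.int32(259), np.int32(139), np.int32(14), np.int32(12), np.int32(134))] [0.53213773 0.18626385 0.08527727] [np.float64(0.36786366092861605), np.float64(0.28027764216947626)]
cap yellow [(np.int32(420), np.int32(198), np.int32(19), np.int32(19), np.int32(262)), (np.int32(293), np.int32(130), np.int32(12), np.int32(12), np.int32(120))] [0.61898744 0.18806697 0.08557285] [np.float64(0.5521109650120207), np.float64(0.3710033772954162)]
cap green [(np.int32(467), np.int32(192), np.int32(17), np.int32(11), np.int32(125)), (np.int32(280), np.int32(118), np.int32(11), np.int32(10), np.int32(67))] [0.62090092 0.27173769 0.0890994 ] [np.float64(1.5195888034120384), np.float64(0.9791501847143305)]
cap blue [(np.int32(358), np.int32(170), np.int32(15), np.int32(11), np.int32(116)), (np.int32(268), np.int32(155), np.int32(13), np.int32(13), np.int32(145))] [0.51591348 0.10510812 0.08769059] [np.float64(1.6380073392571397), np.float64(1.3363220774731266)]
red scene 162.4 238.0 16.7 31.1
red side 378.2 301.1 21.2
[... 179 characters left out ...]
.3 32.0
well yellow [ 0.60591214 -0.26198669  0.02254905] [np.float64(0.8763802864778634), np.float64(0.8457976981584574)]
green scene 214.5 258.2 26.1 36.6
green side 381.8 247.7 21.8 31.7
well green [ 0.59573389 -0.18333924  0.02986963] [np.float64(0.6322358891940347), np.float64(0.5745026060677514)]
nohole blue scene [226 194  48  40 574]
blue side 317.9 245.3 14.5 27.6
well blue [ 0.50124968 -0.11383021  0.02445607] [np.float64(1.4355532178297126), np.float64(1.4155631522052992)]
black [0.53773623 0.27401736 0.08429527] [np.float64(0.6728510729321417), np.float64(0.48720128739422425)] dil [ 0.58093687 -0.10614328  0.09292649] [np.float64(2.504041027756425), np.float64(2.130407747961579)]
```

```bash
python3 -m jog '[{"dx":0.1,"dy":-0.12,"dz":0.04,"wz":-0.05,"hand":0},{"dx":0.1,"dy":-0.12,"dz":0.04,"wz":-0.05,"hand":0},{"dx":0.1,"dy":-0.12,"dz":0.04,"wz":-0.05,"hand":0},{"dx":0.1,"dy":-0.12,"dz":0.04,"wz":-0.05,"hand":0},{"dx":0.1,"dy":-0.12,"dz":0.04,"hand":0}]' 15
python3 -m jog '[{"dx":0.1,"dy":-0.12,"dz":0.04,"hand":0},{"dx":0.1,"dy":-0.12,"hand":0},{"dx":0.1,"dy":-0.12,"hand":0},{"dx":0.1,"dy":-0.12,"hand":0},{"dx":0.1,"dy":-0.12,"hand":0}]'
python3 -m jog '[{"dx":0.1,"dy":-0.12,"hand":0},{"dx":0.1,"dy":-0.12,"hand":0},{"dx":0.1,"dy":-0.08,"hand":0},{"dx":0,"hand":0},{"dx":0,"hand":0}]'
python3 - <<'E'
from h import *
c=r.camera_info("wrist");print(-np.array(c["R"]).T@c["t"],np.round(c["R"],2))
save("wrist","w1"); print(r.get_state()["tool_pos"],r.get_state()["q"])
E
```

```text
[0.15885448 0.60999071 0.3849059 ] [[ 0.38  0.92  0.  ]
 [ 0.87 -0.36  0.32]
 [ 0.3  -0.12 -0.95]]
[0.23809097 0.57791697 0.23876177] [-1.1461909   0.68907654 -0.19457042  1.56528076  0.15730904  0.90248836
 -0.21509154]invalid input
invalid input
invalid input
```

View pics/w1.png

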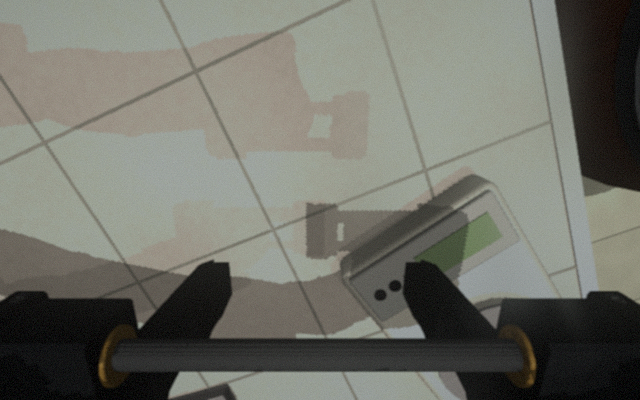

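The wrist view shows only the balance (around 430,250) and the fingers. The rows were refused as invalid, so every key is needed.

```bash
python3 -m jog '[{"wx":0,"wy":0,"wz":-0.05,"dx":0.1,"dy":-0.12,"dz":0.04,"hand":0},{"wx":0,"wy":0,"wz":-0.05,"dx":0.1,"dy":-0.12,"dz":0.04,"hand":0},{"wx":0,"wy":0,"wz":-0.05,"dx":0.1,"dy":-0.12,"dz":0.04,"hand":0},{"wx":0,"wy":0,"wz":-0.05,"dx":0.1,"dy":-0.12,"dz":0.04,"hand":0},{"wx":0,"wy":0,"wz":0,"dx":0.1,"dy":-0.12,"dz":0.04,"hand":0}]' 15
python3 -m jog '[{"wx":0,"wy":0,"wz":0,"dx":0.1,"dy":-0.12,"dz":0.04,"hand":0},{"wx":0,"wy":0,"wz":0,"dx":0.1,"dy":-0.12,"dz":0,"hand":0},{"wx":0,"wy":0,"wz":0,"dx":0.1,"dy":-0.12,"dz":0,"hand":0},{"wx":0,"wy":0,"wz":0,"dx":0.1,"dy":-0.12,"dz":0,"hand":0},{"wx":0,"wy":0,"wz":0,"dx":0.1,"dy":-0.12,"dz":0,"hand":0}]'
python3 -m jog '[{"wx":0,"wy":0,"wz":0,"dx":0.1,"dy":-0.12,"dz":0,"hand":0},{"wx":0,"wy":0,"wz":0,"dx":0.1,"dy":-0.12,"dz":0,"hand":0},{"wx":0,"wy":0,"wz":0,"dx":0,"dy":0,"dz":0,"hand":0},{"wx":0,"wy":0,"wz":0,"dx":0,"dy":0,"dz":0,"hand":0}]'
python3 - <<'E'
from h import *
c=r.camera_info("wrist");print(-np.array(c["R"]).T@c["t"],np.round(c["R"],2))
save("wrist","w2"); print(r.get_state()["tool_pos"],r.get_state()["q"])
E
```

```text
clock: 1.57
tool_pos: [0.3639, 0.4265, 0.2893]
eef_rot: [0.387, 0.922, 0.0, 0.0]
contact_force: [1.1, -0.1, -0.3]
opening: 1.0
finger_force: 0.0
clock: 1.98
tool_pos: [0.489, 0.2763, 0.299]
eef_rot: [0.385, 0.923, 0.0, 0.0]
contact_force: [0.3, 0.2, 0.6]
opening: 1.005
finger_force: 0.0
clock: 2.32
tool_pos: [0.5397, 0.2149, 0.2986]
eef_rot: [0.388, 0.922, -0.0, 0.001]
contact_force: [-0.1, 0.3, 0.1]
opening: 0.997
finger_force: 0.0
[0.47950082 0.27543038 0.44464552] [[ 0.72  0.7   0.  ]
 [ 0.66 -0.68  0.33]
 [ 0.23 -0.23 -0.95]]
[0.53822201 0.21745521 0.29862969] [-0.40015413  0.5583043  -0.10574647  1.62977482  0.06778277  0.95718508
  0.24916169]
```

View pics/w2.png

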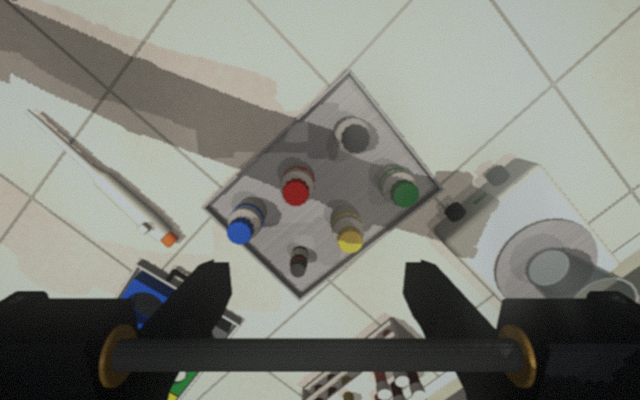

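The wrist view shows the whole tray, with caps at red (295,193), blue (240,231), yellow (350,240), green (404,193) and black (352,134), and the amber vial at (299,260).

Run:
```python
from h import *
im=cv2.imread("pics/w2.png")[:,:,::-1].copy(); sc=cv2.imread("pics/scene0.png")[:,:,::-1].copy()
cap={"red":((295,193),(407,175)),"yellow":((350,240),(430,207)),"green":((404,193),(474,201)),"blue":((240,231),(364,176))}
for c,(n,n2) in cap.items():
    m,ce,s=blob(im,c,n,12); (x,y),R=cv2.minEnclosingCircle(cv2.findNonZero(m)); _,c2,_=blob(sc,c,n2,10)
    X,e=tri("wrist",(x,y),"scene",c2)
    print(c,np.round((x,y,R),1),np.round(ce,1),s[2:],np.round(ray("wrist",(x,y),.09),4),np.round(X,4),np.round(e,1))
print(ray("wrist",(352,134),.09))
```

```text
red [295.5 191.9  13.4] [295.5 192. ] [ 26  27 545] [0.5281 0.1925 0.09  ] [0.5285 0.1896 0.082 ] [1.  0.4]
yellow [349.8 239.8  12.8] [349.6 240.8] [ 24  24 447] [0.6142 0.1949 0.09  ] [0.6161 0.1918 0.0826] [1.4 0.7]
green [406.  194.8  11.5] [409.5 195.9] [ 19  22 191] [0.6195 0.2775 0.09  ] [0.6186 0.276  0.0891] [1.8 0.8]
blue [239.5 231.2  13. ] [239.4 231.2] [ 25  25 492] [0.514  0.1117 0.09  ] [0.5133 0.1089 0.0874] [1.5 0.7]
[0.52723503 0.28086972 0.09      ]
```

```bash
python3 -m jog '[{"wx":0,"wy":0,"wz":0,"dx":-0.03,"dy":-0.115,"dz":-0.05,"hand":0.3},{"wx":0,"wy":0,"wz":0,"dx":0,"dy":0,"dz":-0.15,"hand":0.3},{"wx":0,"wy":0,"wz":0,"dx":0,"dy":0,"dz":-0.15,"hand":0.3},{"wx":0,"wy":0,"wz":0,"dx":0,"dy":0,"dz":-0.15,"hand":0.3},{"wx":0,"wy":0,"wz":0,"dx":0,"dy":0,"dz":-0.12,"hand":0.3}]' 20
python3 - <<'E'
from h import *
save("wrist","w3"); print(r.get_state()["tool_pos"],r.get_state()["opening"])
E
```

```text
clock: 2.78
tool_pos: [0.5286, 0.1913, 0.1418]
eef_rot: [0.384, 0.924, 0.0, -0.001]
contact_force: [-0.4, 0.9, -0.0]
opening: 0.7
finger_force: 0.0
[0.52549109 0.19011628 0.13692642] 0.7000125335851053
```

View pics/w3.png

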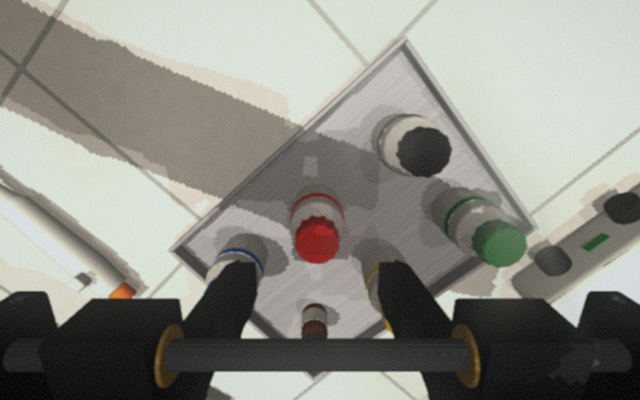

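The red cap is at (317,240), centred between the fingers (about 235 and 400).

```bash
python3 - <<'E'
from h import *
im=save("wrist","w3b"); m,ce,s=blob(im,"red",(317,240),15); (x,y),R=cv2.minEnclosingCircle(cv2.findNonZero(m))
print(x,y,ray("wrist",(x,y),.09))
for _ in range(3): print(r.get_state()["tool_pos"])
E
python3 -m jog '[{"wx":0,"wy":0,"wz":0,"dx":0,"dy":0,"dz":-0.15,"hand":0.3},{"wx":0,"wy":0,"wz":0,"dx":0,"dy":0,"dz":-0.13,"hand":0.3},{"wx":0,"wy":0,"wz":0,"dx":0,"dy":0,"dz":-0.08,"hand":0.3},{"wx":0,"wy":0,"wz":0,"dx":0,"dy":0,"dz":-0.04,"hand":0.3},{"wx":0,"wy":0,"wz":0,"dx":0,"dy":0,"dz":0,"hand":0.3}]' 20
```

```text
321.6357116699219 244.42823791503906 [0.5298694  0.18917117 0.09      ]
[0.52619101 0.19010235 0.13977488]
[0.52619101 0.19010235 0.13977488]
[0.52619101 0.19010235 0.13977488]
clock: 3.3
tool_pos: [0.53, 0.1904, 0.0435]
eef_rot: [0.384, 0.923, -0.0, -0.001]
contact_force: [0.9, 0.3, 0.6]
opening: 0.698
finger_force: 0.0
```

```bash
python3 -m jog '[{"wx":0,"wy":0,"wz":0,"dx":0.005,"dy":-0.003,"dz":-0.03,"hand":0.3},{"wx":0,"wy":0,"wz":0,"dx":0,"dy":0,"dz":0,"hand":0.6},{"wx":0,"wy":0,"wz":0,"dx":0,"dy":0,"dz":0,"hand":0.7},{"wx":0,"wy":0,"wz":0,"dx":0,"dy":0,"dz":0,"hand":0.8},{"wx":0,"wy":0,"wz":0,"dx":0,"dy":0,"dz":0,"hand":0.8}]' 20
python3 -m jog '[{"wx":0,"wy":0,"wz":0,"dx":0,"dy":0,"dz":0,"hand":0.8},{"wx":0,"wy":0,"wz":0,"dx":0,"dy":0,"dz":0,"hand":0.8}]'
```

```text
clock: 3.72
tool_pos: [0.5325, 0.1886, 0.0373]
eef_rot: [0.385, 0.923, 0.001, 0.001]
contact_force: [0.0, 0.5, 3.9]
opening: 0.468
finger_force: 20.0
clock: 3.88
tool_pos: [0.5325, 0.1886, 0.0373]
eef_rot: [0.385, 0.923, 0.001, 0.001]
contact_force: [-0.5, 0.2, 6.2]
opening: 0.469
finger_force: 20.0
```

```bash
python3 -m jog '[{"wx":0,"wy":0,"wz":0,"dx":0,"dy":0,"dz":0.06,"hand":0.8},{"wx":0,"wy":0,"wz":0,"dx":0,"dy":0,"dz":0.12,"hand":0.8},{"wx":0,"wy":0,"wz":0,"dx":0,"dy":0,"dz":0.15,"hand":0.8},{"wx":0,"wy":0,"wz":0,"dx":0,"dy":0,"dz":0.15,"hand":0.8},{"wx":0,"wy":0,"wz":0,"dx":0,"dy":-0.05,"dz":0.12,"hand":0.8}]'
python3 -m jog '[{"wx":0,"wy":0,"wz":0,"dx":0,"dy":-0.1,"dz":0.05,"hand":0.8},{"wx":0,"wy":0,"wz":0,"dx":0,"dy":-0.15,"dz":0,"hand":0.8},{"wx":0,"wy":0,"wz":0,"dx":0,"dy":-0.15,"dz":0,"hand":0.8},{"wx":0,"wy":0,"wz":0,"dx":0,"dy":-0.15,"dz":0,"hand":0.8},{"wx":0,"wy":0,"wz":0,"dx":0,"dy":-0.15,"dz":0,"hand":0.8}]'
python3 -m jog '[{"wx":0,"wy":0,"wz":0,"dx":0,"dy":-0.15,"dz":0,"hand":0.8},{"wx":0,"wy":0,"wz":0,"dx":0,"dy":-0.15,"dz":0,"hand":0.8},{"wx":0,"wy":0,"wz":0,"dx":0,"dy":-0.12,"dz":0,"hand":0.8},{"wx":0,"wy":0,"wz":0,"dx":0,"dy":-0.06,"dz":0,"hand":0.8},{"wx":0,"wy":0,"wz":0,"dx":0,"dy":0,"dz":0,"hand":0.8}]'
python3 - <<'E'
from h import *
save("wrist","w4"); print(r.get_state()["tool_pos"],r.get_state()["opening"])
E
```

```text
clock: 4.3
tool_pos: [0.532, 0.1791, 0.189]
eef_rot: [0.383, 0.924, 0.002, 0.0]
contact_force: [-0.6, 1.1, -0.8]
opening: 0.468
finger_force: 20.0
clock: 4.72
tool_pos: [0.5314, -0.0008, 0.1992]
eef_rot: [0.385, 0.923, 0.0, 0.0]
contact_force: [0.5, 0.2, -0.9]
opening: 0.471
finger_force: 20.0
clock: 5.13
tool_pos: [0.5309, -0.1248, 0.1988]
eef_rot: [0.389, 0.921, -0.002, 0.0]
contact_force: [0.5, -0.1, -0.3]
opening: 0.468
finger_force: 20.0
[ 0.53126772 -0.12135445  0.19876852] 0.4707938648120909
```

View pics/w4.png

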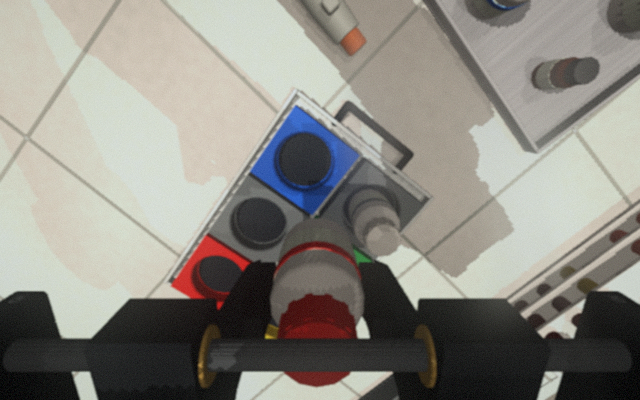

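The wrist view shows the rack, with the blue well at (303,161), the empty grey well at (258,222), the red well at (217,276), and the diluent at (375,215). The red bottle hangs upright in the hand.

Run:
```python
from h import *
im=cv2.imread("pics/w4.png")[:,:,::-1].copy()
def hole(c,n):
    m,ce,s=blob(im,c,n,60); hull=np.zeros_like(m)
    k=cv2.convexHull(cv2.findNonZero(m)); cv2.fillConvexPoly(hull,k,1)
    d=((hull==1)&(m==0)).astype(np.uint8); d=cv2.morphologyEx(d,cv2.MORPH_OPEN,np.ones((7,7),np.uint8))
    n_,l,st,cc=cv2.connectedComponentsWithStats(d); i=1+np.argmax(st[1:,4])
    ct=max(cv2.findContours((l==i).astype(np.uint8),0,1)[0],key=len)
    return cv2.fitEllipse(ct)
for c,n in(("blue",(303,161)),("red",(200,270))):
    e=hole(c,n); print(c,np.round(e[0],1),np.round(e[1],1)); [print(z,ray("wrist",e[0],z).round(4)) for z in(.026,.030)]
print("grey",ray("wrist",(258,222),.028).round(4),"size blue px->m",np.linalg.norm(ray("wrist",(274,161),.028)-ray("wrist",(333,161),.028)))
```

```text
blue [304.3 158.8] [50.6 51.6]
0.026 [ 0.4993 -0.1074  0.026 ]
0.03 [ 0.4989 -0.1069  0.03  ]
red [219.9 273.4] [32.5 43.1]
0.026 [ 0.5201 -0.2643  0.026 ]
0.03 [ 0.5194 -0.2617  0.03  ]
grey [ 0.51   -0.1883  0.028 ] size blue px->m 0.057528481496312435
```

```bash
python3 -m jog '[{"wx":0,"wy":0,"wz":0,"dx":-0.01,"dy":-0.1,"dz":0,"hand":0.8},{"wx":0,"wy":0,"wz":0,"dx":-0.01,"dy":-0.15,"dz":0,"hand":0.8},{"wx":0,"wy":0,"wz":0,"dx":-0.01,"dy":-0.15,"dz":-0.05,"hand":0.8},{"wx":0,"wy":0,"wz":0,"dx":-0.005,"dy":-0.13,"dz":-0.1,"hand":0.8},{"wx":0,"wy":0,"wz":0,"dx":0,"dy":-0.06,"dz":-0.1,"hand":0.8}]'
python3 -m jog '[{"wx":0,"wy":0,"wz":0,"dx":0,"dy":0,"dz":-0.1,"hand":0.8},{"wx":0,"wy":0,"wz":0,"dx":0,"dy":0,"dz":-0.08,"hand":0.8},{"wx":0,"wy":0,"wz":0,"dx":0,"dy":0,"dz":0,"hand":0.8},{"wx":0,"wy":0,"wz":0,"dx":0,"dy":0,"dz":0,"hand":0.8}]'
python3 - <<'E'
from h import *
a=save("side","s5");b=save("scene","c5")
cv2.imwrite("pics/z5.png",np.hstack([cv2.resize(a[180:350,260:460],(400,340),interpolation=2),cv2.resize(b[150:320,110:310],(400,340),interpolation=2)])[:,:,::-1])
print(r.get_state()["tool_pos"])
E
```

```text
clock: 5.6
tool_pos: [0.5233, -0.2706, 0.1365]
eef_rot: [0.387, 0.922, -0.001, 0.002]
contact_force: [0.4, -0.6, -1.3]
opening: 0.466
finger_force: 20.0
clock: 5.93
tool_pos: [0.5233, -0.2642, 0.0908]
eef_rot: [0.384, 0.923, 0.001, -0.001]
contact_force: [0.0, 0.1, 0.2]
opening: 0.467
finger_force: 20.0
[ 0.52447729 -0.26544642  0.09256796]
```

View pics/z5.png

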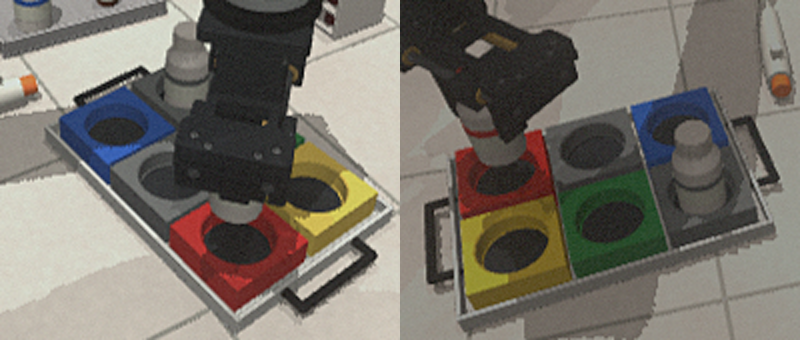

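The crops show the red bottle hanging over its well. Its lowest base edge is near side px (378,291) and scene px (160,232), and nothing is being touched.

Run:
```python
from h import *
print(tri("scene",(160.5,224.7),"side",(378,283)))
for _ in range(2):
    a=r.masks_of("side","red_bottle")[:1];b=r.masks_of("scene","red_bottle")[:1]
    for d in a+b: print(d["p"],d["bbox"],np.argwhere(d["region"]).mean(0))
```

```text
(array([ 0.52303128, -0.26637442,  0.05752639]), [np.float64(0.7283138661516414), np.float64(0.7989637835715844)])
0.78 [365.8, 275.5, 390.8, 291.2] [284.95833333 376.52916667]
0.93 [138.2, 201.2, 172.8, 233.6] [217.71132075 153.80566038]
0.78 [365.8, 275.5, 390.8, 291.2] [284.95833333 376.52916667]
0.93 [138.2, 201.2, 172.8, 233.6] [217.71132075 153.80566038]
```

```bash
python3 -m jog '[{"wx":0,"wy":0,"wz":0,"dx":-0.002,"dy":-0.024,"dz":0,"hand":0.8},{"wx":0,"wy":0,"wz":0,"dx":0,"dy":0,"dz":-0.06,"hand":0.8},{"wx":0,"wy":0,"wz":0,"dx":0,"dy":0,"dz":-0.06,"hand":0.8},{"wx":0,"wy":0,"wz":0,"dx":0,"dy":0,"dz":-0.03,"hand":0.8},{"wx":0,"wy":0,"wz":0,"dx":0,"dy":0,"dz":0,"hand":0.8}]'
python3 -m jog '[{"wx":0,"wy":0,"wz":0,"dx":0,"dy":0,"dz":-0.012,"hand":0.8},{"wx":0,"wy":0,"wz":0,"dx":0,"dy":0,"dz":0,"hand":0.8},{"wx":0,"wy":0,"wz":0,"dx":0,"dy":0,"dz":0,"hand":0.8}]'
```

```text
clock: 6.65
tool_pos: [0.5215, -0.2726, 0.0525]
eef_rot: [0.385, 0.923, -0.0, -0.001]
contact_force: [-0.5, -0.3, -0.7]
opening: 0.469
finger_force: 20.0
clock: 6.9
tool_pos: [0.5229, -0.2728, 0.0513]
eef_rot: [0.385, 0.923, 0.0, 0.0]
contact_force: [0.5, -0.0, -0.6]
opening: 0.466
finger_force: 20.0
```

```bash
for i in 1; do python3 -m jog '[{"wx":0,"wy":0,"wz":0,"dx":0,"dy":0,"dz":-0.012,"hand":0.8},{"wx":0,"wy":0,"wz":0,"dx":0,"dy":0,"dz":0,"hand":0.8},{"wx":0,"wy":0,"wz":0,"dx":0,"dy":0,"dz":0,"hand":0.8}]' | sed -n '2p;4p'; done
python3 -m jog '[{"wx":0,"wy":0,"wz":0,"dx":0,"dy":0,"dz":-0.008,"hand":0.8},{"wx":0,"wy":0,"wz":0,"dx":0,"dy":0,"dz":0,"hand":0.8},{"wx":0,"wy":0,"wz":0,"dx":0,"dy":0,"dz":0,"hand":0.8}]' | sed -n '2p;4p'
```

```text
tool_pos: [0.5226, -0.2726, 0.0479]
contact_force: [0.8, 0.5, -0.9]
tool_pos: [0.5228, -0.2728, 0.0472]
contact_force: [-2.5, 1.2, 10.7]
```

```bash
python3 -m jog '[{"wx":0,"wy":0,"wz":0,"dx":0,"dy":0,"dz":0,"hand":0.4},{"wx":0,"wy":0,"wz":0,"dx":0,"dy":0,"dz":0,"hand":0.3},{"wx":0,"wy":0,"wz":0,"dx":0,"dy":0,"dz":0,"hand":0.3},{"wx":0,"wy":0,"wz":0,"dx":0,"dy":0,"dz":0.05,"hand":0.3},{"wx":0,"wy":0,"wz":0,"dx":0,"dy":0,"dz":0.12,"hand":0.3}]'
python3 -m jog '[{"wx":0,"wy":0,"wz":0,"dx":0,"dy":0,"dz":0.15,"hand":0.3},{"wx":0,"wy":0,"wz":0,"dx":0,"dy":0,"dz":0.15,"hand":0.3},{"wx":0,"wy":0,"wz":0,"dx":0.02,"dy":0.08,"dz":0.03,"hand":0.3},{"wx":0,"wy":0,"wz":0,"dx":0.03,"dy":0.15,"dz":0,"hand":0.3},{"wx":0,"wy":0,"wz":0,"dx":0.03,"dy":0.16,"dz":0,"hand":0.3}]'
python3 -m jog '[{"wx":0,"wy":0,"wz":0,"dx":0.03,"dy":0.16,"dz":0,"hand":0.3},{"wx":0,"wy":0,"wz":0,"dx":0.03,"dy":0.16,"dz":0,"hand":0.3},{"wx":0,"wy":0,"wz":0,"dx":0.03,"dy":0.16,"dz":0,"hand":0.3},{"wx":0,"wy":0,"wz":0,"dx":0.03,"dy":0.16,"dz":0,"hand":0.3},{"wx":0,"wy":0,"wz":0,"dx":0.03,"dy":0.16,"dz":0,"hand":0.3}]'
python3 -m jog '[{"wx":0,"wy":0,"wz":0,"dx":0.04,"dy":0.16,"dz":0,"hand":0.3},{"wx":0,"wy":0,"wz":0,"dx":0.04,"dy":0.16,"dz":0,"hand":0.3},{"wx":0,"wy":0,"wz":0,"dx":0.04,"dy":0.16,"dz":0,"hand":0.3},{"wx":0,"wy":0,"wz":0,"dx":0.03,"dy":0.16,"dz":0,"hand":0.3},{"wx":0,"wy":0,"wz":0,"dx":0,"dy":0.02,"dz":0,"hand":0.3}]'
python3 -m jog '[{"wx":0,"wy":0,"wz":0,"dx":0,"dy":0,"dz":0,"hand":0.3},{"wx":0,"wy":0,"wz":0,"dx":0,"dy":0,"dz":0,"hand":0.3}]'
cat >> h.py <<'E'
def capxy(col,name):
    """nearest cap of a colour to the TCP, wrist camera at rest; mm offset and row units to go"""
    im=save("wrist",name);s=r.get_state()["tool_pos"];m=cmask(im,col);n,l,st,c=cv2.connectedComponentsWithStats(m)
    for i in np.argsort(-st[1:,4])[:2]+1:
        (x,y),R=cv2.minEnclosingCircle(cv2.findNonZero((l==i).astype(np.uint8)));X=ray("wrist",(x,y),.09)
        print(col,st[i,4],np.round((x,y,R)),X.round(4),"tcp",s.round(4),"units",((X-s)/.25).round(3)[:2])
E
python3 - <<'E'
from h import *
capxy("yellow","w6")
a=save("side","s6");b=save("scene","c6")
cv2.imwrite("pics/z6.png",np.hstack([cv2.resize(a[180:350,260:460],(400,340),interpolation=2),cv2.resize(b[150:320,110:310],(400,340),interpolation=2)])[:,:,::-1])
E
```

```text
clock: 7.82
tool_pos: [0.5202, -0.2714, 0.086]
eef_rot: [0.385, 0.923, 0.0, -0.004]
contact_force: [0.1, -0.5, 0.5]
opening: 0.701
finger_force: 0.0
clock: 8.23
tool_pos: [0.5432, -0.1767, 0.1728]
eef_rot: [0.388, 0.922, -0.0, 0.002]
contact_force: [1.3, 1.2, -0.2]
opening: 0.697
finger_force: 0.0
clock: 8.65
tool_pos: [0.5801, 0.0269, 0.1716]
eef_rot: [0.385, 0.923, 0.0, 0.0]
contact_force: [0.5, 0.4, 0.2]
opening: 0.695
finger_force: 0.0
clock: 9.07
tool_pos: [0.6173, 0.2019, 0.1717]
eef_rot: [0.38, 0.925, 0.005, -0.001]
contact_force: [-0.2, 1.0, -0.1]
opening: 0.7
finger_force: 0.0
clock: 9.23
tool_pos: [0.6172, 0.1893, 0.171]
eef_rot: [0.385, 0.923, -0.001, 0.0]
contact_force: [-0.2, -1.6, 0.2]
opening: 0.698
finger_force: 0.0
yellow 1300 [318. 219.  21.] [0.6157 0.1899 0.09  ] tcp [0.6175 0.1877 0.171 ] units [-0.007  0.009]
yellow 88 [170. 336.  12.] [0.5999 0.0269 0.09  ] tcp [0.6175 0.1877 0.171 ] units [-0.07  -0.643]
```

View pics/z6.png

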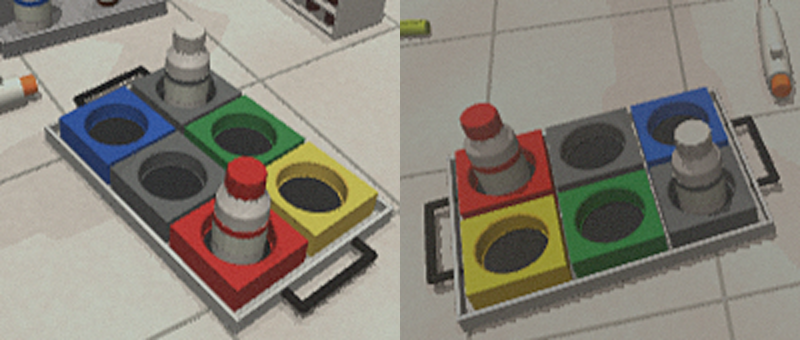

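The crops show the red bottle standing down in the red well, cap near side px (383,265) and scene px (151,207). The other wells are clear.

```bash
python3 - <<'E'
from h import *
a=cv2.imread("pics/s6.png")[:,:,::-1].copy();b=cv2.imread("pics/c6.png")[:,:,::-1].copy()
def capc(im,n):
    m=cmask(im,"red").copy();x,y=n;k=np.zeros_like(m);k[y-16:y+13,x-14:x+14]=1
    mm,l,s,c=cv2.connectedComponentsWithStats(m*k);i=1+np.argmax(s[1:,4]);print(s[i]);return c[i]
print(tri("scene",capc(b,(151,208)),"side",capc(a,(383,266))))
E
python3 -m jog '[{"wx":0,"wy":0,"wz":0,"dx":-0.005,"dy":0.008,"dz":-0.1,"hand":0.3},{"wx":0,"wy":0,"wz":0,"dx":0,"dy":0,"dz":-0.15,"hand":0.3},{"wx":0,"wy":0,"wz":0,"dx":0,"dy":0,"dz":-0.15,"hand":0.3},{"wx":0,"wy":0,"wz":0,"dx":0,"dy":0,"dz":-0.09,"hand":0.3},{"wx":0,"wy":0,"wz":0,"dx":0,"dy":0,"dz":-0.045,"hand":0.3}]'
python3 -m jog '[{"wx":0,"wy":0,"wz":0,"dx":0,"dy":0,"dz":0,"hand":0.6},{"wx":0,"wy":0,"wz":0,"dx":0,"dy":0,"dz":0,"hand":0.7},{"wx":0,"wy":0,"wz":0,"dx":0,"dy":0,"dz":0,"hand":0.8},{"wx":0,"wy":0,"wz":0,"dx":0,"dy":0,"dz":0,"hand":0.8},{"wx":0,"wy":0,"wz":0,"dx":0,"dy":0,"dz":0,"hand":0.8}]'
```

```text
[140 202  21  18 276]
[372 258  21  21 363]
(array([ 0.52274366, -0.27308477,  0.09510672]), [np.float64(0.6111004181638012), np.float64(0.672121830015122)])
clock: 9.8
tool_pos: [0.6143, 0.189, 0.0337]
eef_rot: [0.386, 0.922, -0.002, -0.002]
contact_force: [-1.0, -0.9, 0.5]
opening: 0.703
finger_force: 0.0
clock: 10.22
tool_pos: [0.6178, 0.1921, 0.039]
eef_rot: [0.385, 0.923, 0.001, 0.001]
contact_force: [-0.9, -1.8, 4.6]
opening: 0.467
finger_force: 20.0
```

```bash
python3 -m jog '[{"wx":0,"wy":0,"wz":0,"dx":0,"dy":0,"dz":0.06,"hand":0.8},{"wx":0,"wy":0,"wz":0,"dx":0,"dy":0,"dz":0.12,"hand":0.8},{"wx":0,"wy":0,"wz":0,"dx":0,"dy":0,"dz":0.15,"hand":0.8},{"wx":0,"wy":0,"wz":0,"dx":0,"dy":0,"dz":0.15,"hand":0.8},{"wx":0,"wy":0,"wz":0,"dx":0,"dy":-0.1,"dz":0.06,"hand":0.8}]'
python3 -m jog '[{"wx":0,"wy":0,"wz":0,"dx":-0.01,"dy":-0.15,"dz":0,"hand":0.8},{"wx":0,"wy":0,"wz":0,"dx":-0.01,"dy":-0.15,"dz":0,"hand":0.8},{"wx":0,"wy":0,"wz":0,"dx":-0.01,"dy":-0.15,"dz":0,"hand":0.8},{"wx":0,"wy":0,"wz":0,"dx":-0.01,"dy":-0.15,"dz":0,"hand":0.8},{"wx":0,"wy":0,"wz":0,"dx":-0.006,"dy":-0.15,"dz":0,"hand":0.8}]'
python3 -m jog '[{"wx":0,"wy":0,"wz":0,"dx":0,"dy":-0.15,"dz":0,"hand":0.8},{"wx":0,"wy":0,"wz":0,"dx":0,"dy":-0.15,"dz":0,"hand":0.8},{"wx":0,"wy":0,"wz":0,"dx":0,"dy":-0.15,"dz":0,"hand":0.8},{"wx":0,"wy":0,"wz":0,"dx":0,"dy":-0.15,"dz":0,"hand":0.8},{"wx":0,"wy":0,"wz":0,"dx":0,"dy":-0.15,"dz":0,"hand":0.8}]'
python3 -m jog '[{"wx":0,"wy":0,"wz":0,"dx":0,"dy":-0.15,"dz":0,"hand":0.8},{"wx":0,"wy":0,"wz":0,"dx":0,"dy":-0.06,"dz":0,"hand":0.8},{"wx":0,"wy":0,"wz":0,"dx":0,"dy":0,"dz":-0.15,"hand":0.8},{"wx":0,"wy":0,"wz":0,"dx":0,"dy":0,"dz":-0.15,"hand":0.8},{"wx":0,"wy":0,"wz":0,"dx":0,"dy":0,"dz":0,"hand":0.8}]'
python3 -m jog '[{"wx":0,"wy":0,"wz":0,"dx":0,"dy":0,"dz":0,"hand":0.8},{"wx":0,"wy":0,"wz":0,"dx":0,"dy":0,"dz":0,"hand":0.8}]'
python3 - <<'E'
from h import *
a=save("side","s7");b=save("scene","c7")
cv2.imwrite("pics/z7.png",np.hstack([cv2.resize(a[200:320,340:480],(400,343),interpolation=2),cv2.resize(b[190:310,100:240],(400,343),interpolation=2)])[:,:,::-1])
E
```

```text
clock: 10.63
tool_pos: [0.6183, 0.1752, 0.1789]
eef_rot: [0.381, 0.924, 0.006, 0.002]
contact_force: [0.4, 1.6, -0.1]
opening: 0.468
finger_force: 20.0
clock: 11.05
tool_pos: [0.6044, -0.0222, 0.1737]
eef_rot: [0.385, 0.923, 0.0, 0.001]
contact_force: [-0.7, -0.3, -0.8]
opening: 0.471
finger_force: 20.0
clock: 11.47
tool_pos: [0.6046, -0.21, 0.1737]
eef_rot: [0.385, 0.923, 0.0, 0.001]
contact_force: [1.3, 0.7, -1.4]
opening: 0.467
finger_force: 20.0
clock: 11.88
tool_pos: [0.6, -0.2587, 0.0914]
eef_rot: [0.385, 0.923, -0.0, -0.006]
contact_force: [-0.3, 0.7, -1.5]
opening: 0.47
finger_force: 20.0
clock: 12.05
tool_pos: [0.6062, -0.2601, 0.0992]
eef_rot: [0.385, 0.923, 0.0, 0.001]
contact_force: [0.5, 0.7, -0.6]
opening: 0.467
finger_force: 20.0
```

View pics/z7.png

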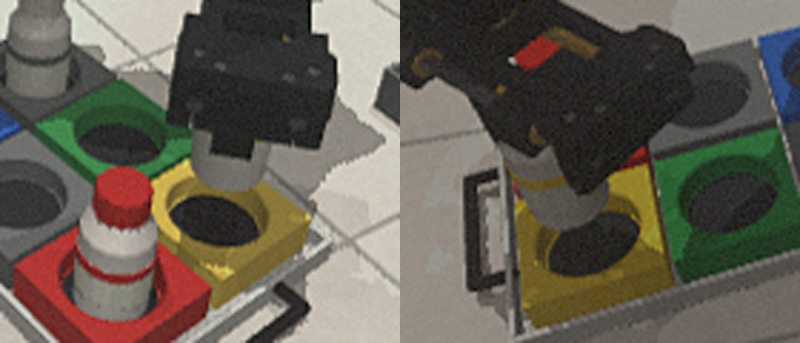

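The crops show the yellow bottle hanging just above the yellow well, base edge near side px (420,267) and scene px (159,270). Red stands untouched.

Run:
```python
from h import *
for u in(157,158.5,160): print(tri("scene",(u,261.4),"side",(420.2,258.7)))
```

```text
(array([ 0.60855859, -0.26499732,  0.06562916]), [np.float64(0.030671025887857035), np.float64(0.029278079822940124)])
(array([ 0.60895668, -0.2635979 ,  0.06473968]), [np.float64(0.5227942800194716), np.float64(0.4974113725703328)])
(array([ 0.6093592 , -0.26219585,  0.0638524 ]), [np.float64(1.0771819747554845), np.float64(1.0215167563419978)])
```

```bash
python3 -m jog '[{"wx":0,"wy":0,"wz":0,"dx":-0.01,"dy":0.006,"dz":-0.02,"hand":0.8},{"wx":0,"wy":0,"wz":0,"dx":0,"dy":0,"dz":-0.07,"hand":0.8},{"wx":0,"wy":0,"wz":0,"dx":0,"dy":0,"dz":-0.06,"hand":0.8},{"wx":0,"wy":0,"wz":0,"dx":0,"dy":0,"dz":-0.03,"hand":0.8},{"wx":0,"wy":0,"wz":0,"dx":0,"dy":0,"dz":0,"hand":0.8}]'
python3 -m jog '[{"wx":0,"wy":0,"wz":0,"dx":0,"dy":0,"dz":-0.01,"hand":0.8},{"wx":0,"wy":0,"wz":0,"dx":0,"dy":0,"dz":0,"hand":0.8},{"wx":0,"wy":0,"wz":0,"dx":0,"dy":0,"dz":0,"hand":0.8}]' | sed -n '2p;4p'
```

```text
clock: 12.57
tool_pos: [0.6014, -0.2586, 0.051]
eef_rot: [0.385, 0.923, -0.0, -0.001]
contact_force: [0.2, -0.3, -0.6]
opening: 0.473
finger_force: 20.0
tool_pos: [0.6029, -0.2593, 0.0503]
contact_force: [0.1, -0.5, -0.9]
```

```bash
python3 -m jog '[{"wx":0,"wy":0,"wz":0,"dx":0,"dy":0,"dz":-0.008,"hand":0.8},{"wx":0,"wy":0,"wz":0,"dx":0,"dy":0,"dz":0,"hand":0.8},{"wx":0,"wy":0,"wz":0,"dx":0,"dy":0,"dz":0,"hand":0.8}]' | sed -n '2p;4p'
python3 -m jog '[{"wx":0,"wy":0,"wz":0,"dx":0,"dy":0,"dz":-0.006,"hand":0.8},{"wx":0,"wy":0,"wz":0,"dx":0,"dy":0,"dz":0,"hand":0.8},{"wx":0,"wy":0,"wz":0,"dx":0,"dy":0,"dz":0,"hand":0.8}]' | sed -n '2p;4p'
```

```text
tool_pos: [0.6031, -0.2596, 0.0489]
contact_force: [-1.2, -0.6, 6.2]
tool_pos: [0.6031, -0.2596, 0.0488]
contact_force: [-3.6, 1.2, 15.6]
```

```bash
python3 -m jog '[{"wx":0,"wy":0,"wz":0,"dx":0,"dy":0,"dz":0.006,"hand":0.4},{"wx":0,"wy":0,"wz":0,"dx":0,"dy":0,"dz":0,"hand":0.3},{"wx":0,"wy":0,"wz":0,"dx":0,"dy":0,"dz":0,"hand":0.3},{"wx":0,"wy":0,"wz":0,"dx":0,"dy":0,"dz":0.05,"hand":0.3},{"wx":0,"wy":0,"wz":0,"dx":0,"dy":0,"dz":0.12,"hand":0.3}]'
python3 -m jog '[{"wx":0,"wy":0,"wz":0,"dx":0,"dy":0,"dz":0.15,"hand":0.3},{"wx":0,"wy":0,"wz":0,"dx":0,"dy":0,"dz":0.15,"hand":0.3},{"wx":0,"wy":0,"wz":0,"dx":0.008,"dy":0.08,"dz":0.03,"hand":0.3},{"wx":0,"wy":0,"wz":0,"dx":0.01,"dy":0.16,"dz":0,"hand":0.3},{"wx":0,"wy":0,"wz":0,"dx":0.01,"dy":0.16,"dz":0,"hand":0.3}]'
python3 -m jog '[{"wx":0,"wy":0,"wz":0,"dx":0.01,"dy":0.16,"dz":0,"hand":0.3},{"wx":0,"wy":0,"wz":0,"dx":0.01,"dy":0.16,"dz":0,"hand":0.3},{"wx":0,"wy":0,"wz":0,"dx":0.01,"dy":0.16,"dz":0,"hand":0.3},{"wx":0,"wy":0,"wz":0,"dx":0.01,"dy":0.16,"dz":0,"hand":0.3},{"wx":0,"wy":0,"wz":0,"dx":0,"dy":0.16,"dz":0,"hand":0.3}]'
python3 -m jog '[{"wx":0,"wy":0,"wz":0,"dx":0,"dy":0.16,"dz":0,"hand":0.3},{"wx":0,"wy":0,"wz":0,"dx":0,"dy":0.16,"dz":0,"hand":0.3},{"wx":0,"wy":0,"wz":0,"dx":0,"dy":0.16,"dz":0,"hand":0.3},{"wx":0,"wy":0,"wz":0,"dx":0,"dy":0.16,"dz":0,"hand":0.3},{"wx":0,"wy":0,"wz":0,"dx":0,"dy":0.16,"dz":0,"hand":0.3}]'
python3 -m jog '[{"wx":0,"wy":0,"wz":0,"dx":0,"dy":0.13,"dz":0,"hand":0.3},{"wx":0,"wy":0,"wz":0,"dx":0,"dy":0,"dz":0,"hand":0.3},{"wx":0,"wy":0,"wz":0,"dx":0,"dy":0,"dz":0,"hand":0.3},{"wx":0,"wy":0,"wz":0,"dx":0,"dy":0,"dz":0,"hand":0.3}]'
python3 - <<'E'
from h import *
HUE["green"]=(40,90)
capxy("green","w8")
a=save("side","s8");b=save("scene","c8")
def capc(im,n,col):
    m=cmask(im,col).copy();x,y=n;k=np.zeros_like(m);k[y-13:y+13,x-14:x+14]=1
    mm,l,s,c=cv2.connectedComponentsWithStats(m*k);i=1+np.argmax(s[1:,4]);print(s[i]);return c[i]
print("yellow",tri("scene",capc(b,(153,244),"yellow"),"side",capc(a,(420,240),"yellow")))
cv2.imwrite("pics/z8.png",np.hstack([cv2.resize(a[200:320,320:460],(400,343),interpolation=2),cv2.resize(r.snapshot("wrist")[:,:,:],(400,343))])[:,:,::-1])
E
```

```text
clock: 13.73
tool_pos: [0.5994, -0.2579, 0.087]
eef_rot: [0.385, 0.923, -0.0, -0.004]
contact_force: [-0.5, 0.4, 0.2]
opening: 0.696
finger_force: 0.0
clock: 14.15
tool_pos: [0.6099, -0.1604, 0.1746]
eef_rot: [0.387, 0.922, -0.0, 0.002]
contact_force: [0.4, 0.9, -0.0]
opening: 0.703
finger_force: 0.0
clock: 14.57
tool_pos: [0.6196, 0.0429, 0.1732]
eef_rot: [0.385, 0.923, 0.0, 0.0]
contact_force: [0.7, 0.1, 0.2]
opening: 0.7
finger_force: 0.0
clock: 14.98
tool_pos: [0.6189, 0.243, 0.1732]
eef_rot: [0.385, 0.923, 0.0, 0.0]
contact_force: [1.6, -0.6, -0.5]
opening: 0.699
finger_force: 0.0
clock: 15.32
tool_pos: [0.6195, 0.2722, 0.1727]
eef_rot: [0.385, 0.923, -0.001, 0.0]
contact_force: [0.6, -0.6, 0.0]
opening: 0.697
finger_force: 0.0
green 827 [319. 220.  19.] [0.6191 0.2729 0.09  ] tcp [0.6198 0.2711 0.1727] units [-0.003  0.007]
green 2 [318. 200.   1.] [0.6078 0.2837 0.09  ] tcp [0.6198 0.2711 0.1727] units [-0.048  0.05 ]
[144 236  23  21 372]
[410 236  20  17 293]
yellow (array([ 0.60427557, -0.26027313,  0.09552504]), [np.float64(0.7830074553566982), np.float64(0.7406129016234806)])
```

View pics/z8.png

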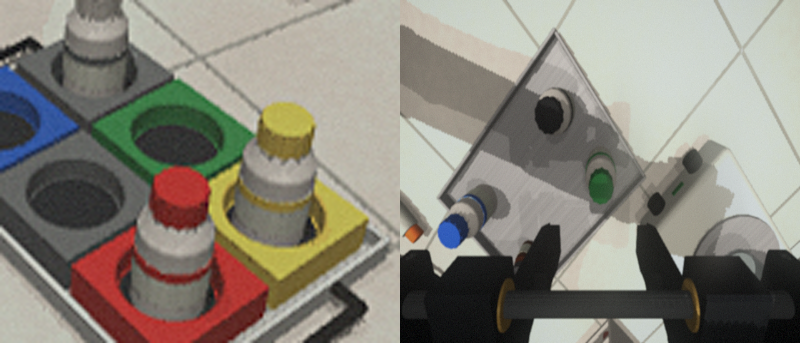

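Red and yellow stand in their wells in the left crop. In the wrist view the green cap is centred between the fingers at about (319,220), and the hotplate lies to its right, so I'm checking clearance to it.

Run:
```python
from h import *
for z in(0,.05,.08):
    print(z,"scene corners",ray("scene",(493,268),z).round(3),ray("scene",(548,246),z).round(3),"side left corner",ray("side",(298,108),z).round(3), "beaker base left scene",ray("scene",(572,310),z).round(3))
print(tri("scene",(593,308),"side",(344,100)), tri("scene",(612,252),"side",(344,74)))
# wrist: nearest plate corner in full-res px
for z in (0,.04,.08): print(z,ray("wrist",(390,222),z).round(3),ray("wrist",(460,175),z).round(3))
```

```text
0 scene corners [0.709 0.285 0.   ] [0.69  0.411 0.   ] side left corner [0.783 0.518 0.   ] beaker base left scene [0.812 0.363 0.   ]
0.05 scene corners [0.737 0.249 0.05 ] [0.719 0.364 0.05 ] side left corner [0.731 0.412 0.05 ] beaker base left scene [0.83 0.32 0.05]
0.08 scene corners [0.754 0.228 0.08 ] [0.737 0.336 0.08 ] side left corner [0.699 0.348 0.08 ] beaker base left scene [0.842 0.294 0.08 ]
(array([0.84297555, 0.33015959, 0.07811221]), [np.float64(2.3450220435962463), np.float64(1.058278768453504)]) (array([0.82334274, 0.3153363 , 0.16956767]), [np.float64(5.264529886375028), np.float64(2.2908636249006387)])
0 [0.697 0.3   0.   ] [0.71  0.382 0.   ]
0.04 [0.68  0.304 0.04 ] [0.691 0.376 0.04 ]
0.08 [0.663 0.308 0.08 ] [0.672 0.369 0.08 ]
```

```bash
python3 -m jog '[{"wx":0,"wy":0,"wz":0,"dx":0.002,"dy":0.004,"dz":-0.1,"hand":0.3},{"wx":0,"wy":0,"wz":0,"dx":0,"dy":0,"dz":-0.15,"hand":0.3},{"wx":0,"wy":0,"wz":0,"dx":0,"dy":0,"dz":-0.15,"hand":0.3},{"wx":0,"wy":0,"wz":0,"dx":0,"dy":0,"dz":-0.09,"hand":0.3},{"wx":0,"wy":0,"wz":0,"dx":0,"dy":0,"dz":-0.05,"hand":0.3}]'
python3 -m jog '[{"wx":0,"wy":0,"wz":0,"dx":0,"dy":0,"dz":0,"hand":0.6},{"wx":0,"wy":0,"wz":0,"dx":0,"dy":0,"dz":0,"hand":0.7},{"wx":0,"wy":0,"wz":0,"dx":0,"dy":0,"dz":0,"hand":0.8},{"wx":0,"wy":0,"wz":0,"dx":0,"dy":0,"dz":0,"hand":0.8},{"wx":0,"wy":0,"wz":0,"dx":0,"dy":0,"dz":0,"hand":0.8}]'
```

```text
clock: 15.93
tool_pos: [0.618, 0.2721, 0.0341]
eef_rot: [0.386, 0.923, -0.002, -0.002]
contact_force: [-0.1, -0.3, 0.2]
opening: 0.702
finger_force: 0.0
clock: 16.35
tool_pos: [0.6213, 0.2749, 0.0396]
eef_rot: [0.385, 0.923, 0.001, 0.001]
contact_force: [-0.1, -0.6, 3.8]
opening: 0.47
finger_force: 20.0
```

```bash
python3 -m jog '[{"wx":0,"wy":0,"wz":0,"dx":0,"dy":0,"dz":0.06,"hand":0.8},{"wx":0,"wy":0,"wz":0,"dx":0,"dy":0,"dz":0.12,"hand":0.8},{"wx":0,"wy":0,"wz":0,"dx":0,"dy":0,"dz":0.15,"hand":0.8},{"wx":0,"wy":0,"wz":0,"dx":0,"dy":0,"dz":0.15,"hand":0.8},{"wx":0,"wy":0,"wz":0,"dx":0,"dy":-0.1,"dz":0.06,"hand":0.8}]'
python3 -m jog '[{"wx":0,"wy":0,"wz":0,"dx":-0.01,"dy":-0.15,"dz":0,"hand":0.8},{"wx":0,"wy":0,"wz":0,"dx":-0.01,"dy":-0.15,"dz":0,"hand":0.8},{"wx":0,"wy":0,"wz":0,"dx":-0.01,"dy":-0.15,"dz":0,"hand":0.8},{"wx":0,"wy":0,"wz":0,"dx":-0.01,"dy":-0.15,"dz":0,"hand":0.8},{"wx":0,"wy":0,"wz":0,"dx":-0.01,"dy":-0.15,"dz":0,"hand":0.8}]'
python3 -m jog '[{"wx":0,"wy":0,"wz":0,"dx":-0.01,"dy":-0.15,"dz":0,"hand":0.8},{"wx":0,"wy":0,"wz":0,"dx":-0.01,"dy":-0.15,"dz":0,"hand":0.8},{"wx":0,"wy":0,"wz":0,"dx":-0.01,"dy":-0.15,"dz":0,"hand":0.8},{"wx":0,"wy":0,"wz":0,"dx":-0.01,"dy":-0.15,"dz":0,"hand":0.8},{"wx":0,"wy":0,"wz":0,"dx":-0.014,"dy":-0.15,"dz":0,"hand":0.8}]'
python3 -m jog '[{"wx":0,"wy":0,"wz":0,"dx":0,"dy":-0.15,"dz":0,"hand":0.8},{"wx":0,"wy":0,"wz":0,"dx":0,"dy":-0.075,"dz":0,"hand":0.8},{"wx":0,"wy":0,"wz":0,"dx":0,"dy":0,"dz":-0.15,"hand":0.8},{"wx":0,"wy":0,"wz":0,"dx":0,"dy":0,"dz":-0.15,"hand":0.8},{"wx":0,"wy":0,"wz":0,"dx":0,"dy":0,"dz":0,"hand":0.8}]' | sed -n '2p;4p'
python3 -m jog '[{"wx":0,"wy":0,"wz":0,"dx":0,"dy":0,"dz":0,"hand":0.8},{"wx":0,"wy":0,"wz":0,"dx":0,"dy":0,"dz":0,"hand":0.8}]'
python3 - <<'E'
from h import *
a=save("side","s9");b=save("scene","c9")
cv2.imwrite("pics/z9.png",np.hstack([cv2.resize(a[180:300,320:460],(400,343),interpolation=2),cv2.resize(b[180:300,150:290],(400,343),interpolation=2)])[:,:,::-1])
E
```

```text
clock: 16.77
tool_pos: [0.6213, 0.258, 0.1797]
eef_rot: [0.382, 0.924, 0.007, 0.002]
contact_force: [1.0, 1.2, -0.3]
opening: 0.466
finger_force: 20.0
clock: 17.18
tool_pos: [0.6072, 0.0603, 0.1743]
eef_rot: [0.385, 0.923, 0.0, 0.001]
contact_force: [0.1, 0.0, -0.5]
opening: 0.468
finger_force: 20.0
clock: 17.6
tool_pos: [0.5938, -0.1274, 0.1742]
eef_rot: [0.385, 0.923, 0.0, 0.001]
contact_force: [0.2, 0.6, -1.0]
opening: 0.472
finger_force: 20.0
tool_pos: [0.5892, -0.1814, 0.0927]
contact_force: [-1.1, 0.9, -1.8]
clock: 18.18
tool_pos: [0.5951, -0.1816, 0.0997]
eef_rot: [0.385, 0.923, 0.0, 0.001]
contact_force: [0.5, 0.0, 0.5]
opening: 0.471
finger_force: 20.0
```

View pics/z9.png

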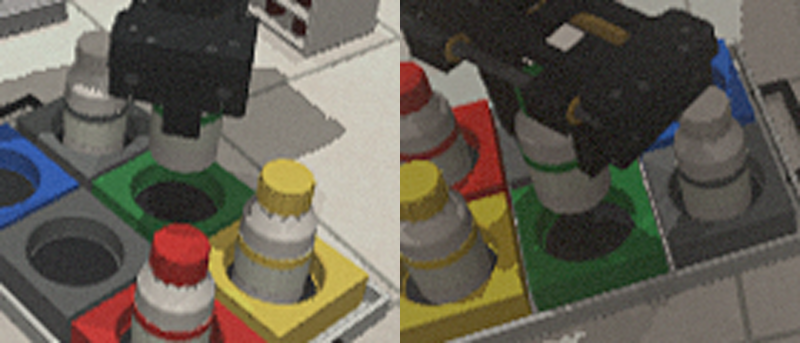

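The crops show the green bottle above the green well, base edge near side px (384,241) and scene px (209,254). The diluent, yellow and red bottles are standing.

Run:
```python
from h import *
print(tri("scene",(209.2,245.9),"side",(384.2,233.5)))
```

```text
(array([ 0.59631973, -0.18517469,  0.06456783]), [np.float64(0.3813581203732202), np.float64(0.3430504390253764)])
```

```bash
python3 -m jog '[{"wx":0,"wy":0,"wz":0,"dx":-0.003,"dy":0.005,"dz":-0.02,"hand":0.8},{"wx":0,"wy":0,"wz":0,"dx":0,"dy":0,"dz":-0.07,"hand":0.8},{"wx":0,"wy":0,"wz":0,"dx":0,"dy":0,"dz":-0.06,"hand":0.8},{"wx":0,"wy":0,"wz":0,"dx":0,"dy":0,"dz":-0.03,"hand":0.8},{"wx":0,"wy":0,"wz":0,"dx":0,"dy":0,"dz":-0.008,"hand":0.8}]'| sed -n '2p;4p'
python3 -m jog '[{"wx":0,"wy":0,"wz":0,"dx":0,"dy":0,"dz":-0.006,"hand":0.8},{"wx":0,"wy":0,"wz":0,"dx":0,"dy":0,"dz":0,"hand":0.8},{"wx":0,"wy":0,"wz":0,"dx":0,"dy":0,"dz":0,"hand":0.8}]' | sed -n '2p;4p'
```

```text
tool_pos: [0.5926, -0.1802, 0.0499]
contact_force: [-0.1, 0.4, -1.2]
tool_pos: [0.5938, -0.1807, 0.0499]
contact_force: [0.1, -0.3, 0.2]
```

```bash
python3 -m jog '[{"wx":0,"wy":0,"wz":0,"dx":0,"dy":0,"dz":-0.005,"hand":0.8},{"wx":0,"wy":0,"wz":0,"dx":0,"dy":0,"dz":0,"hand":0.8},{"wx":0,"wy":0,"wz":0,"dx":0,"dy":0,"dz":0,"hand":0.8}]' | sed -n '2p;4p'
```

```text
tool_pos: [0.594, -0.1809, 0.0496]
contact_force: [-2.3, 1.2, 8.3]
```

```bash
python3 -m jog '[{"wx":0,"wy":0,"wz":0,"dx":0,"dy":0,"dz":0.004,"hand":0.4},{"wx":0,"wy":0,"wz":0,"dx":0,"dy":0,"dz":0,"hand":0.3},{"wx":0,"wy":0,"wz":0,"dx":0,"dy":0,"dz":0,"hand":0.3},{"wx":0,"wy":0,"wz":0,"dx":0,"dy":0,"dz":0.05,"hand":0.3},{"wx":0,"wy":0,"wz":0,"dx":0,"dy":0,"dz":0.12,"hand":0.3}]'
python3 -m jog '[{"wx":0,"wy":0,"wz":0,"dx":0,"dy":0,"dz":0.15,"hand":0.3},{"wx":0,"wy":0,"wz":0,"dx":0,"dy":0,"dz":0.15,"hand":0.3},{"wx":0,"wy":0,"wz":0,"dx":-0.02,"dy":0.08,"dz":0.03,"hand":0.3},{"wx":0,"wy":0,"wz":0,"dx":-0.04,"dy":0.15,"dz":0,"hand":0.3},{"wx":0,"wy":0,"wz":0,"dx":-0.04,"dy":0.15,"dz":0,"hand":0.3}]' | sed -n '2p;4p'
python3 -m jog '[{"wx":0,"wy":0,"wz":0,"dx":-0.04,"dy":0.15,"dz":0,"hand":0.3},{"wx":0,"wy":0,"wz":0,"dx":-0.04,"dy":0.15,"dz":0,"hand":0.3},{"wx":0,"wy":0,"wz":0,"dx":-0.04,"dy":0.15,"dz":0,"hand":0.3},{"wx":0,"wy":0,"wz":0,"dx":-0.04,"dy":0.15,"dz":0,"hand":0.3},{"wx":0,"wy":0,"wz":0,"dx":-0.055,"dy":0.15,"dz":0,"hand":0.3}]' | sed -n '2p;4p'
python3 -m jog '[{"wx":0,"wy":0,"wz":0,"dx":0,"dy":0.03,"dz":0,"hand":0.3},{"wx":0,"wy":0,"wz":0,"dx":0,"dy":0,"dz":0,"hand":0.3},{"wx":0,"wy":0,"wz":0,"dx":0,"dy":0,"dz":0,"hand":0.3},{"wx":0,"wy":0,"wz":0,"dx":0,"dy":0,"dz":0,"hand":0.3}]'
cat >> h.py <<'E'
def capc(im,n,col):
    m=cmask(im,col).copy();x,y=n;k=np.zeros_like(m);k[y-13:y+13,x-14:x+14]=1
    mm,l,s,c=cv2.connectedComponentsWithStats(m*k);i=1+np.argmax(s[1:,4]);print(s[i]);return c[i]
E
python3 - <<'E'
from h import *
HUE["green"]=(40,90)
capxy("blue","w10")
a=save("side","s10");b=save("scene","c10")
cv2.imwrite("pics/z10.png",np.hstack([cv2.resize(a[180:320,300:460],(400,350),interpolation=2),cv2.resize(b[180:320,120:280],(400,350),interpolation=2)])[:,:,::-1])
E
```

```text
clock: 19.62
tool_pos: [0.5903, -0.1799, 0.0888]
eef_rot: [0.385, 0.923, -0.001, -0.004]
contact_force: [0.3, 0.1, 0.8]
opening: 0.7
finger_force: 0.0
tool_pos: [0.5688, -0.0864, 0.1758]
contact_force: [0.7, 0.9, -0.5]
tool_pos: [0.5144, 0.1037, 0.1746]
contact_force: [0.6, 0.9, -0.5]
clock: 20.78
tool_pos: [0.515, 0.1072, 0.174]
eef_rot: [0.386, 0.922, -0.001, 0.001]
contact_force: [-0.2, 0.2, -0.1]
opening: 0.698
finger_force: 0.0
blue 1172 [318. 219.  21.] [0.5141 0.1081 0.09  ] tcp [0.515  0.1069 0.1739] units [-0.004  0.005]
blue 720 [170. 298.  27.] [ 0.4757 -0.0264  0.09  ] tcp [0.515  0.1069 0.1739] units [-0.157 -0.533]
```

View pics/z10.png

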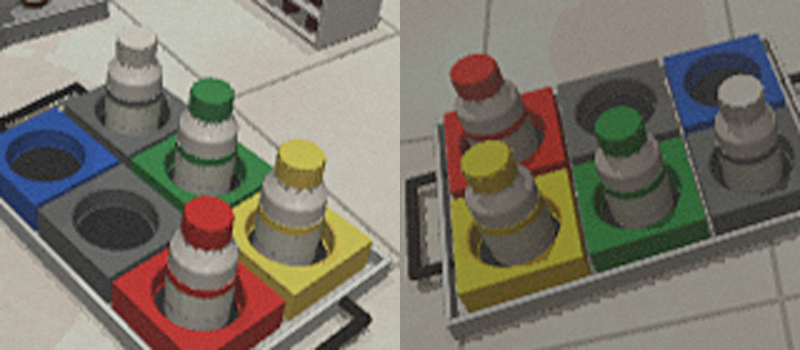

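Red, yellow and green stand in their wells (green cap near side px (385,220)). The blue well is clear, and the blue cap is centred in the wrist view at (318,219).

```bash
python3 - <<'E'
from h import *
print("green cap ~",tri("scene",(208,232),"side",(385,220)))
E
python3 -m jog '[{"wx":0,"wy":0,"wz":0,"dx":0.003,"dy":0,"dz":-0.1,"hand":0.3},{"wx":0,"wy":0,"wz":0,"dx":0,"dy":0,"dz":-0.15,"hand":0.3},{"wx":0,"wy":0,"wz":0,"dx":0,"dy":0,"dz":-0.15,"hand":0.3},{"wx":0,"wy":0,"wz":0,"dx":0,"dy":0,"dz":-0.09,"hand":0.3},{"wx":0,"wy":0,"wz":0,"dx":0,"dy":0,"dz":-0.055,"hand":0.3}]'
python3 -m jog '[{"wx":0,"wy":0,"wz":0,"dx":0,"dy":0,"dz":0,"hand":0.6},{"wx":0,"wy":0,"wz":0,"dx":0,"dy":0,"dz":0,"hand":0.7},{"wx":0,"wy":0,"wz":0,"dx":0,"dy":0,"dz":0,"hand":0.8},{"wx":0,"wy":0,"wz":0,"dx":0,"dy":0,"dz":0,"hand":0.8},{"wx":0,"wy":0,"wz":0,"dx":0,"dy":0,"dz":0,"hand":0.8}]'
```

```text
green cap ~ (array([ 0.59495429, -0.18235088,  0.09471917]), [np.float64(1.5068585842100124), np.float64(1.3380341107384495)])
clock: 21.35
tool_pos: [0.5139, 0.1077, 0.0347]
eef_rot: [0.386, 0.922, -0.001, -0.001]
contact_force: [0.1, 0.8, 0.0]
opening: 0.701
finger_force: 0.0
clock: 21.77
tool_pos: [0.5159, 0.1094, 0.0386]
eef_rot: [0.385, 0.923, 0.001, 0.001]
contact_force: [-0.0, -0.4, -1.0]
opening: 0.469
finger_force: 20.0
```

```bash
python3 -m jog '[{"wx":0,"wy":0,"wz":0,"dx":0,"dy":0,"dz":0.06,"hand":0.8},{"wx":0,"wy":0,"wz":0,"dx":0,"dy":0,"dz":0.12,"hand":0.8},{"wx":0,"wy":0,"wz":0,"dx":0,"dy":0,"dz":0.15,"hand":0.8},{"wx":0,"wy":0,"wz":0,"dx":0,"dy":0,"dz":0.15,"hand":0.8},{"wx":0,"wy":0,"wz":0,"dx":0,"dy":-0.1,"dz":0.06,"hand":0.8}]' | sed -n '2p;4p'
python3 -m jog '[{"wx":0,"wy":0,"wz":0,"dx":-0.012,"dy":-0.15,"dz":0,"hand":0.8},{"wx":0,"wy":0,"wz":0,"dx":-0.012,"dy":-0.15,"dz":0,"hand":0.8},{"wx":0,"wy":0,"wz":0,"dx":-0.012,"dy":-0.15,"dz":0,"hand":0.8},{"wx":0,"wy":0,"wz":0,"dx":-0.012,"dy":-0.15,"dz":0,"hand":0.8},{"wx":0,"wy":0,"wz":0,"dx":-0.012,"dy":-0.13,"dz":0,"hand":0.8}]' | sed -n '2p;4p'
python3 -m jog '[{"wx":0,"wy":0,"wz":0,"dx":-0.002,"dy":-0.058,"dz":0,"hand":0.8},{"wx":0,"wy":0,"wz":0,"dx":0,"dy":0,"dz":-0.15,"hand":0.8},{"wx":0,"wy":0,"wz":0,"dx":0,"dy":0,"dz":-0.15,"hand":0.8},{"wx":0,"wy":0,"wz":0,"dx":0,"dy":0,"dz":0,"hand":0.8},{"wx":0,"wy":0,"wz":0,"dx":0,"dy":0,"dz":0,"hand":0.8}]'
python3 -m jog '[{"wx":0,"wy":0,"wz":0,"dx":0,"dy":0,"dz":0,"hand":0.8}]' | sed -n '2p;4p'
python3 - <<'E'
from h import *
a=save("side","s11");b=save("scene","c11")
cv2.imwrite("pics/z11.png",np.hstack([cv2.resize(a[170:290,270:410],(400,343),interpolation=2),cv2.resize(b[150:270,180:320],(400,343),interpolation=2)])[:,:,::-1])
E
```

```text
tool_pos: [0.5176, 0.0907, 0.1777]
contact_force: [1.1, -0.3, -1.5]
tool_pos: [0.4995, -0.101, 0.1734]
contact_force: [0.8, -0.2, -0.2]
clock: 23.02
tool_pos: [0.4982, -0.1123, 0.0969]
eef_rot: [0.385, 0.923, -0.001, -0.002]
contact_force: [0.6, -1.4, 0.2]
opening: 0.464
finger_force: 20.0
tool_pos: [0.5004, -0.1124, 0.0992]
contact_force: [1.1, 0.2, -0.2]
```

View pics/z11.png

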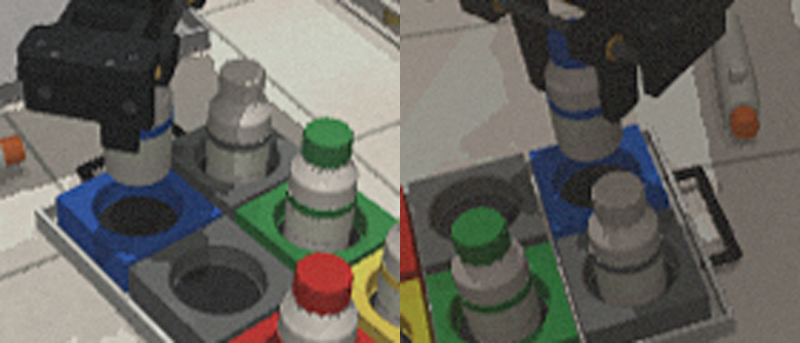

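The blue bottle hangs above the blue well, base edge near side px (318,235) and scene px (245,206). The neighbours are standing.

Run:
```python
from h import *
print(tri("scene",(245.5,199.7),"side",(318.3,227.9)))
```

```text
(array([ 0.50335198, -0.11583994,  0.06507125]), [np.float64(0.13838961156693977), np.float64(0.13533268572720225)])
```

```bash
python3 -m jog '[{"wx":0,"wy":0,"wz":0,"dx":-0.006,"dy":0.006,"dz":-0.02,"hand":0.8},{"wx":0,"wy":0,"wz":0,"dx":0,"dy":0,"dz":-0.07,"hand":0.8},{"wx":0,"wy":0,"wz":0,"dx":0,"dy":0,"dz":-0.06,"hand":0.8},{"wx":0,"wy":0,"wz":0,"dx":0,"dy":0,"dz":-0.03,"hand":0.8},{"wx":0,"wy":0,"wz":0,"dx":0,"dy":0,"dz":-0.008,"hand":0.8}]'| sed -n '2p;4p'
python3 -m jog '[{"wx":0,"wy":0,"wz":0,"dx":0,"dy":0,"dz":-0.006,"hand":0.8},{"wx":0,"wy":0,"wz":0,"dx":0,"dy":0,"dz":0,"hand":0.8},{"wx":0,"wy":0,"wz":0,"dx":0,"dy":0,"dz":0,"hand":0.8}]' | sed -n '2p;4p'
```

```text
tool_pos: [0.4978, -0.1108, 0.0501]
contact_force: [-0.0, -0.0, -0.1]
tool_pos: [0.4985, -0.1111, 0.0497]
contact_force: [0.1, 0.1, -0.5]
```

```bash
python3 -m jog '[{"wx":0,"wy":0,"wz":0,"dx":0,"dy":0,"dz":-0.006,"hand":0.8},{"wx":0,"wy":0,"wz":0,"dx":0,"dy":0,"dz":0,"hand":0.8},{"wx":0,"wy":0,"wz":0,"dx":0,"dy":0,"dz":0,"hand":0.8}]' | sed -n '2p;4p'
```

```text
tool_pos: [0.4986, -0.1113, 0.0484]
contact_force: [-1.5, 0.3, 4.8]
```

Contact is confirmed, so I release, lift clear and retreat toward the free area, then check.

```bash
python3 -m jog '[{"wx":0,"wy":0,"wz":0,"dx":0,"dy":0,"dz":0.003,"hand":0.4},{"wx":0,"wy":0,"wz":0,"dx":0,"dy":0,"dz":0,"hand":0.3},{"wx":0,"wy":0,"wz":0,"dx":0,"dy":0,"dz":0,"hand":0.3},{"wx":0,"wy":0,"wz":0,"dx":0,"dy":0,"dz":0.05,"hand":0.3},{"wx":0,"wy":0,"wz":0,"dx":0,"dy":0,"dz":0.12,"hand":0.3}]'
python3 -m jog '[{"wx":0,"wy":0,"wz":0,"dx":0,"dy":0,"dz":0.15,"hand":0.3},{"wx":0,"wy":0,"wz":0,"dx":0,"dy":0,"dz":0.15,"hand":0.3},{"wx":0,"wy":0,"wz":0,"dx":0,"dy":0.1,"dz":0.15,"hand":0.3},{"wx":0,"wy":0,"wz":0,"dx":0,"dy":0.12,"dz":0.05,"hand":0.3},{"wx":0,"wy":0,"wz":0,"dx":0,"dy":0.15,"dz":0,"hand":0.3}]' | sed -n '2p;4p'
python3 -m jog '[{"wx":0,"wy":0,"wz":0,"dx":0,"dy":0.1,"dz":0,"hand":0.3},{"wx":0,"wy":0,"wz":0,"dx":0,"dy":0,"dz":0,"hand":0.3},{"wx":0,"wy":0,"wz":0,"dx":0,"dy":0,"dz":0,"hand":0.3},{"wx":0,"wy":0,"wz":0,"dx":0,"dy":0,"dz":0,"hand":0.3}]' | sed -n '2p;4p'
python3 - <<'E'
from h import *
a=save("side","s12");b=save("scene","c12")
cv2.imwrite("pics/z12.png",np.hstack([a[90:350,200:460],b[140:400,110:500]])[:,:,::-1])
E
```

```text
clock: 24.53
tool_pos: [0.496, -0.1106, 0.0886]
eef_rot: [0.385, 0.923, -0.001, -0.003]
contact_force: [1.7, 0.9, -0.1]
opening: 0.701
finger_force: 0.0
tool_pos: [0.5002, -0.0219, 0.2163]
contact_force: [0.2, 0.2, -0.6]
tool_pos: [0.4977, 0.0035, 0.2127]
contact_force: [0.1, 0.3, -0.5]
```

View pics/z12.png

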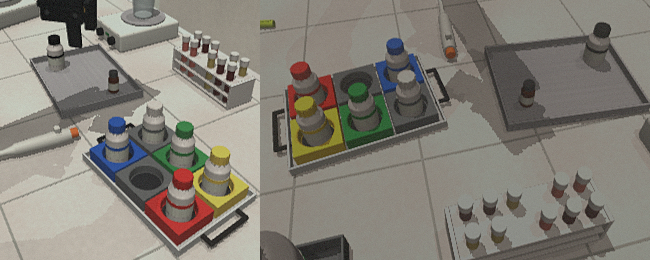

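All four bottles stand in their matching wells (blue cap at side px (317,216), scene px (244,186)). The black bottle and the diluent have not moved, and the arm is clear.

Run:
```python
from h import *
print(tri("scene",(244,186),"side",(317,216)))
print(r.finish_job())
```

```text
(array([ 0.5000574 , -0.11524542,  0.0942198 ]), [np.float64(0.96110539891929), np.float64(0.9371703860419771)])
the job is handed in; nothing more can be done
None
```

The red, yellow, green and blue bottles stand upright and fully down in their matching wells, each about 3 mm or less off centre by camera; the black and white bottles look unmoved, and I handed the job in at about 25 s (no verdict was returned).

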